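# Hang the tail-lamp bracket level on a bent spray-rack peg

### The job

Hang the tail-lamp bracket that stands on the yellow mat on the empty peg of the spray rack, by the one of its holes that lets it hang level, slid right back to the peg's collar, and let go of it there. The peg has been bent in use, so feel your way onto it and along it gently, without forcing it. Leave the other bracket, the ring on the second peg, the screwdriver and the carton where they are.

Things in the scene. Friction and masses are not known exactly. Their poses are not given: they have to be found in the camera images.
- lh_bracket: Left-hand cast aluminium tail-lamp bracket, an L on a foot, standing upright, 130 mm tall, about 0.33 kg, solid, of one density. Web 8 mm thick (x -4 to 4 mm): hole bar y -75 to 75, z 80 to 130, and leg y 25 to 75, z 8 to 80. Foot flange x -28 to 28, y -1 to 79, z 0 to 8. Origin: underside of the foot, below the bar's middle; y along the bar, z up. Front and back alike.
- rh_bracket: Right-hand cast aluminium tail-lamp bracket, an L on a foot, standing upright, 130 mm tall, about 0.33 kg, solid, of one density. Web 8 mm thick (x -4 to 4 mm): hole bar y -75 to 75, z 80 to 130, and leg y -75 to -25, z 8 to 80. Foot flange x -28 to 28, y -79 to 1, z 0 to 8. Origin: underside of the foot, below the bar's middle; y along the bar, z up. Front and back alike.
- lh_middle_hole (a point): Centre of the middle one of the five 14 mm holes that go through the bar of the left-hand bracket along x, all at z = 98 mm of the bracket's frame, at y = -48, -24, 0, +24 and +48 mm.
- rh_middle_hole (a point): Centre of the middle one of the five 14 mm holes that go through the bar of the right-hand bracket along x, all at z = 98 mm of the bracket's frame, at y = -48, -24, 0, +24 and +48 mm.
- yellow_mat: Yellow mat, 160 x 220 x 3 mm, fixed to the bench; origin at the centre of its underside. One bracket stands on it, its origin within 20 mm of the mat's centre: that one is to be hung.
- grey_mat: Grey mat of the same size, fixed; the other bracket stands on it and stays there.
- rack: Spray rack screwed to the bench: grey base 130 x 360 x 10 mm, blue uprights at y +-165 mm and a blue cross bar (20 x 20 mm, 310 mm along y, axis at x = 0, z = 250 mm). Origin at bench level below the bar's middle. Two 8 mm steel pegs stick out to -x, each with a 22 mm round collar 60 mm in front of the bar's axis: the empty one at y = +80 mm, the one with the ring at y = -90 mm.
- peg_root (a point): Middle of the front face of the empty peg's collar; axes as the rack's. From here the peg, a straight 8 mm round steel bar with a round end, sticks out 84 mm to about -x. It is bent over at the collar: its end stands somewhere from 2 to 18 mm higher than this point and up to 8 mm to either side; how much is not measured. It is stiff and does not spring.
- bezel_ring: Black lamp ring hanging on the second peg, 72 mm outside, 58 mm inside, 10 mm thick, its axis (x) along the peg; origin at its centre.
- screwdriver: Screwdriver with red handle lying on the bench, along its x axis; origin at the middle of its underside.
- carton: Small carton 60 x 75 x 45 mm on the bench; origin at the centre of its underside.

How it is judged (in metres and radians):
At the end, for the whole second after the job is handed in: The bracket from the yellow mat hangs at rest on the bent peg by the hole 24 mm from its bar's middle on the leg's side, bar level within 0.12 rad (7 degrees), middle of the web within 11 mm of the collar's face; the other bracket stays on the grey mat, moved under 20 mm (((y of peg_root in the frame of lh_bracket between 0.012 and 0.036 m and z of peg_root in the frame of lh_bracket between 0.09 and 0.112 m and x of peg_root in the frame of lh_bracket between -0.011 and 0.011 m and angle between lh_bracket's own y axis and vertical between 1.4508 and 1.6908 rad and angle between lh_bracket's own z axis and vertical below 0.35 rad and contact force between lh_bracket and rack above 1 N and linear speed of lh_bracket below 0.03 m/s and angular speed of lh_bracket below 0.25 rad/s and distance of rh_bracket from where it was at the start of the episode below 0.02 m and horizontal distance between rh_bracket and yellow_mat above 0.12 m) or (y of peg_root in the frame of rh_bracket between -0.036 and -0.012 m and z of peg_root in the frame of rh_bracket between 0.09 and 0.112 m and x of peg_root in the frame of rh_bracket between -0.011 and 0.011 m and angle between rh_bracket's own y axis and vertical between 1.4508 and 1.6908 rad and angle between rh_bracket's own z axis and vertical below 0.35 rad and contact force between rh_bracket and rack above 1 N and linear speed of rh_bracket below 0.03 m/s and angular speed of rh_bracket below 0.25 rad/s and distance of lh_bracket from where it was at the start of the episode below 0.02 m and horizontal distance between lh_bracket and yellow_mat above 0.12 m))); the robot touches nothing.
It fails at once if a bracket is pressed on the peg or rack with more than 25 N (contact force between any of lh_bracket, rh_bracket and rack above 25 N).
It fails at once if the robot itself presses on the rack or peg with more than 25 N (contact force between the arm and rack above 25 N).
It fails at once if both brackets have been moved (distance of each of lh_bracket, rh_bracket from where it was at the start of the episode above 0.02 m).
It fails at once if the ring, the screwdriver or the carton is moved by more than 30 mm (distance of any of bezel_ring, screwdriver, carton from where it was at the start of the episode above 0.03 m).
It also fails if it takes over 64 s, if anything falls off the work surface, if the arm or the gripper's body presses on something with over 40 N, if the wrist force passes 120 N, or if a joint passes its speed limit or range.

### The arm

A 6-joint arm with a two-finger parallel gripper is mounted at the origin on the work surface. World frame = base frame: x ahead of the robot, y to its left, z up, the work surface at z = 0. Lengths are in mm, angles in rad, forces in N, time in s.
With the tool pointing down it reaches from about 300 to 875 mm from the base axis. Payload 6.4 kg.
Tool frame: the origin (TCP) lies on the front face of the gripper's body, between the roots of the fingers; the fingertips stand 73 mm ahead of it and the grasp point (between the pads) lies 54 mm ahead of it; z points along the fingers, y is the line along which they close (so a half turn about z gives the same grasp; the last joint's range is limited). The gripper opens to 85 mm and grips with 20 to 120 N. Pads are 22 mm wide; open, the fingers measure 114 mm over their backs; the gripper's body (76 mm by 85 mm) begins 54 mm behind the grasp point. The pads swing forward as they close: fully open they stand 13 mm farther back than shut.
Start: joints at [1.003, 0.181, 1.607, -0, 1.354, -0.206], TCP at [203.516, 537.795, 303.888] pointing down, gripper open.
Joint ranges: [-2.99, 2.99], [-0.89, 2.07], [0.3, 2.58], [-1.14, 4.28], [0, 2.63], [-3.12, 3.12]. Speed limits (rad/s): [2.57, 2.57, 3.01, 3.14, 3.14, 3.14].

### API

Orientations are given as a unit quaternion [x, y, z, w].
In Python, from plant import ctrl, read_camera, calibration, close_job, nets gives the robot as it stands.
- The arm moves only by the shell command python3 -m crank [FORCE], which reads ROWS from standard input. ROWS is a JSON list of rows, 1 to 8 of them, each an object with the fields jaw (the finger opening in mm), x, y, z (the shift in shares of the most that a row can go, 1 being 62.5 mm), wx, wy, wz (a rotation vector in shares of pi rad (1.0 is pi rad)); a field left out counts as zero (the opening has to be given); each row shifts and turns the commanded pose from where the row before left it, along the tool's axes as they then stand; what a row does not reach is not made up. A row lasts 1/8 s, in which the tool goes at most 62.5 mm and 0.188 rad, less where a joint would pass 70% of its speed; a pose out of reach is approached as far as the arm can. The fingers move at their own pace and stop on an object; FORCE is the grip in N (left out, the last holds). Time passes only in rows, so rows that do not move let the fingers close. It prints the time, the measured TCP pose, the force, the opening and the grip force at its end. No shift or turn number may pass 1 either way. Input that does not fit is refused with a message, and nothing moves.
- ctrl.get_obs(): the state, without advancing time (a new reading comes with each control period).
- read_camera(name): name is "scene" or "side" or "wrist"; returns (picture, depth): 480x640x3 uint8, red, green, blue; 480x640 float32, mm along the optical axis (not along the pixel's ray), 0 where there is no reading.
- calibration(name): a dict with "fx", "fy", "cx", "cy" (pixels), "k1" (the pictures are not rectified: a ray, as slopes to the right and down, at radius r is drawn at 1 + k1 r^2 times it, then the intrinsics apply), "cam_to_world" (4x4, takes a point from camera to world coordinates). Camera axes: x right, y down, z forward; pixel columns grow to the right and rows downward; lengths in mm; the calibration is good to about 2 mm. A picture is of the moment at which its call begins: read the wrist's pose just before it. calibration takes no time and is no camera call; for the wrist camera it gives the pose at the moment of the call.
- close_job(): hands the job in; it is judged then, once.
Trained networks look in the newest picture that a camera, given by its name, has taken for a name from the list of things; names that differ only in an ending like _2 or _b are one class to them, and where a whole thing is asked for, a point or a joint stands for the part that bears it (a point fixed in the world has none). Each returns a list of dicts, best first, with "confidence" (0 to 1); they miss things now and then, are a little off and sometimes report something else, mostly with a low value. They report only what shows in the picture. A call takes as long as a camera call.
- nets.recognise(camera, query): "uv" ([column, row] in pixels, amid what is visible of it).
The state is a dict: "clock": time; "qpos": joint angles; "dq": joint speeds; "joint_efforts": joint torques, N m; "tcp_pos": TCP position; "ee_rot": TCP orientation; "wrist_force": force on the tool from outside, world axes, zero at the start; "ft_torque": the same for the moment, N m; "opening": finger opening in mm; "grasp_force": force on a finger pad.
Only numpy, scipy, OpenCV 4.12 (cv2) and the standard library are available. Lean on these libraries where they do the work, as an engineer would, in place of code of your own. Each camera call takes 0.05 s, during which the arm holds its last target. There are 200 camera calls.

## Working session

There is one attempt and no reset: what is moved stays moved. The work goes in short steps, Python scripts to look and compute and a shell command to move; the robot and the scene stay as the last step left them, time stands still between calls to the robot, and variables do not carry over. Pictures are saved under pics/ and viewed, at most 10 in all, crops included, and the job is handed in when it is done.

```bash
ls; mkdir -p pics; cat > h.py <<'E'
import numpy as np, cv2
from plant import ctrl, read_camera, calibration, close_job, nets
def unproj(c,u,v,d):
    K=np.array([[c['fx'],0,c['cx']],[0,c['fy'],c['cy']],[0,0,1.]])
    p=cv2.undistortPoints(np.array([[[u,v]]],float),K,np.array([c['k1'],0,0,0.]))[0,0]
    P=np.array([p[0]*d,p[1]*d,d,1.]); return (np.array(c['cam_to_world'])@P)[:3]
def cloud(c,dep):
    K=np.array([[c['fx'],0,c['cx']],[0,c['fy'],c['cy']],[0,0,1.]])
    v,u=np.mgrid[0:480,0:640]
    p=cv2.undistortPoints(np.stack([u,v],-1).reshape(-1,1,2).astype(float),K,np.array([c['k1'],0,0,0.]))[:,0]
    d=dep.reshape(-1,1).astype(float)
    P=np.hstack([p*d,d]); M=np.array(c['cam_to_world'])
    W=P@M[:3,:3].T+M[:3,3]; W[d[:,0]==0]=np.nan
    return W.reshape(480,640,3)
E
python3 - <<'E'
from h import *
ims=[]
for n in ["scene","side"]:
    c=calibration(n); im,d=read_camera(n); ims.append(im)
    cv2.imwrite(f"pics/{n}0.png",im[:,:,::-1]); np.savez(f"{n}0.npz",im=im,d=d)
    W=cloud(c,d)
    print(n,np.round(c['cam_to_world'],2).tolist(),c['fx'],c['k1'])
    for q in ["lh_bracket","rh_bracket","yellow_mat","grey_mat","rack","peg_root","bezel_ring","screwdriver","carton","lh_middle_hole","rh_middle_hole"]:
        for r in nets.recognise(n,q)[:2]:
            u,v=r['uv']; print(q,round(r['confidence'],2),np.round([u,v]),np.round(W[int(v),int(u)]))
E
```

```text
pics
scene [[-0.77, 0.38, -0.51, 1108.48], [0.64, 0.45, -0.63, 636.75], [-0.01, -0.81, -0.59, 827.58], [0.0, 0.0, 0.0, 1.0]] 612.2615584671012 -0.016401312444127823
lh_bracket 0.83 [315. 223.] [ 446. -213.   89.]
rh_bracket 0.88 [486. 350.] [438. 243.  62.]
yellow_mat 0.68 [503. 394.] [443. 296.   3.]
grey_mat 0.82 [307. 244.] [ 432. -257.    2.]
rack 0.81 [284. 330.] [643. -62.   8.]
rack 0.57 [385. 283.] [412. -28.  23.]
peg_root 0.71 [283. 332.] [646. -58.   9.]
bezel_ring 0.97 [288. 203.] [ 363. -423.    3.]
bezel_ring 0.18 [384. 284.] [418. -26.  23.]
screwdriver 0.95 [382. 287.] [427. -22.  22.]
carton 0.86 [198. 247.] [ 653. -355.   40.]
lh_middle_hole 0.74 [318. 223.] [ 445. -200.   93.]
rh_middle_hole 0.63 [489. 352.] [383. 219.   2.]
side [[0.91, -0.29, 0.29, 239.33], [-0.41, -0.63, 0.66, -738.47], [-0.01, -0.72, -0.69, 910.39], [0.0, 0.0, 0.0, 1.0]] 485.4325071955066 0.009715305796848409
lh_bracket 0.87 [309. 348.] [ 436. -213.   46.]
rh_bracket 0.86 [244. 220.] [430. 227.  38.]
yellow_mat 0.89 [238. 217.] [430. 289.   2.]
grey_mat 0.67 [320. 379.] [ 435. -264.    1.]
rack 0.71 [379. 256.] [709. -15.   9.]
peg_root 0.58 [375. 258.] [698. -21.  12.]
bezel_ring 0.9 [357. 242.] [682.  55.  11.]
screwdriver 0.58 [266. 303.] [396. -45.  21.]
carton 0.7 [431. 385.] [ 619. -386.   45.]
carton 0.53 [375. 258.] [698. -21.  12.]
lh_middle_hole 0.85 [309. 348.] [ 434. -213.   47.]
lh_middle_hole 0.58 [377. 257.] [707. -14.  10.]
rh_middle_hole 0.6 [241. 223.] [428. 247.  16.]
```

View pics/scene0.png

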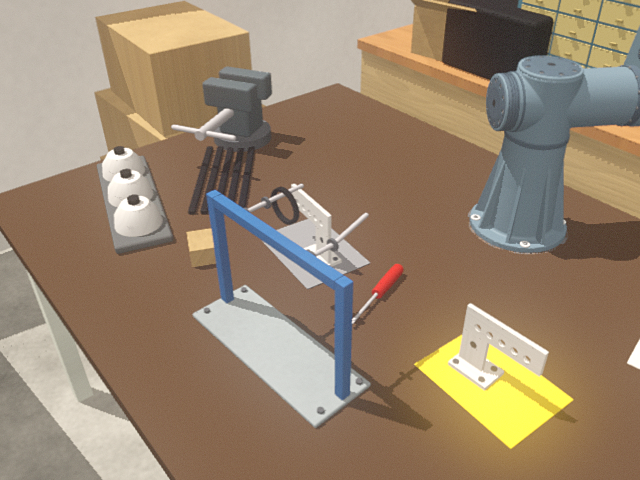

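View pics/side0.png

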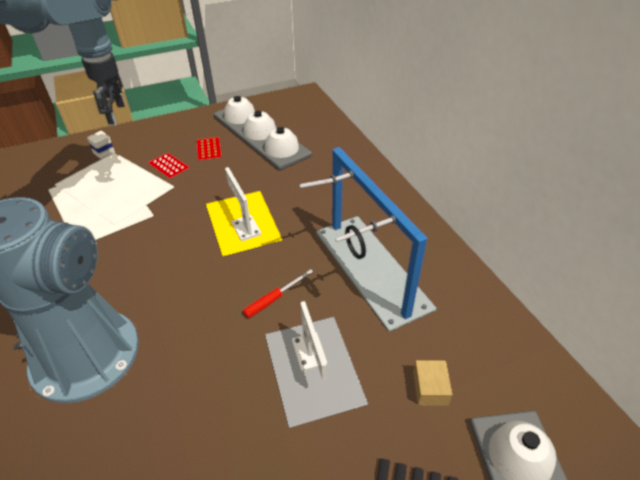

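The scene view shows the bracket on the yellow mat (~(490,350)) with its leg at the left end, and the empty peg running from (333,245) to (367,215). The side view shows the yellow-mat bracket at (244,210) and the empty peg ending at about (302,185). Next I'll fit poses to the point clouds.

```bash
python3 - <<'E'
from h import *
for n in ["scene","side"]:
    z=np.load(n+"0.npz"); im=z['im'].astype(int); W=cloud(calibration(n),z['d']); 
    r,g,b=im[...,0],im[...,1],im[...,2]
    def fit(m,name,zs=None):
        P=W[m]; c=np.median(P,0); x,y=P[:,0],P[:,1]
        cc=P[:,:2].mean(0); u,s,vt=np.linalg.svd(P[:,:2]-cc,full_matrices=False); t=(P[:,:2]-cc)@vt[0]; w=(P[:,:2]-cc)@vt[1]
        a,e=np.percentile(t,[1,99]); print(n,name,len(P),'c',np.round(cc,1),'dir',np.round(vt[0],3),'ends',np.round(cc+a*vt[0],1),np.round(cc+e*vt[0],1),'w',np.round(np.percentile(w,[2,98]),1),'z',np.round(np.percentile(P[:,2],[2,50,98]),1))
    X,Y,Z=W[...,0],W[...,1],W[...,2]
    yb=(X>330)&(X<540)&(Y>130)&(Y<350)
    fit(yb&(Z>95)&(Z<150),'bar'); fit(yb&(Z>20)&(Z<75),'leg'); fit(yb&(Z>7)&(Z<16)&(abs(r-b)<60),'foot')
    fit(yb&(Z<7)&(r>150)&(b<90),'ymat')
    gb=(X>330)&(X<540)&(Y<-100)&(Y>-330); fit(gb&(Z>95)&(Z<150),'gbar')
    bl=(b>r+50)&(b>100)&(X>500)&(X<850)&(Z>100)
    fit(bl&(Z>235)&(Z<280),'rackbar')
    pk=(X>450)&(X<690)&(Y>-200)&(Y<250)&(Z>200)&(Z<300)&~(b>r+30)
    fit(pk&(Y>0),'peg1');fit(pk&(Y<0),'peg2')
    P=W[pk&(Y>0)]; o=np.argsort(P[:,0]); print(np.round(P[o][::max(1,len(o)//25)],0).tolist())
    fit((Z>4)&(Z<16)&(X>560)&(X<850)&(abs(Y)<250),'base')
E
```

```text
scene bar 1694 c [437.8 274.2] dir [-0.04   0.999] ends [440.9 196.4] [435. 345.] w [-3.2  6.5] z [ 95.7 119.2 133.7]
scene leg 634 c [440.4 221.8] dir [-0.059  0.998] ends [442. 195.] [439.  245.4] w [-2.9  4.9] z [21.  48.4 73.7]
scene foot 826 c [443.6 238.1] dir [-0.373  0.928] ends [461.2 194.2] [429.1 274.3] w [-26.3  27.6] z [ 7.4 10.1 14.4]
scene ymat 2972 c [469.1 251. ] dir [-0.367  0.93 ] ends [509.8 147.6] [420.  375.6] w [-90.8 118.8] z [-4.  -0.2  4.6]
scene gbar 634 c [ 442.1 -223.7] dir [-0.119 -0.993] ends [ 449.7 -160.3] [ 432.  -307.7] w [-3.1  6.3] z [ 96.1 118.8 133.7]
scene rackbar 2704 c [672.2 -16.1] dir [-0.06   0.998] ends [ 683.6 -206. ] [663.  136.9] w [-13.1   6.9] z [241.1 258.  261. ]
scene peg1 475 c [602.   43.5] dir [0.951 0.308] ends [530.4  20.3] [685.1  70.4] w [-50.4  37.3] z [220.8 254.4 268.1]
scene peg2 726 c [ 594.3 -125.4] dir [0.926 0.377] ends [ 541.9 -146.7] [701.6 -81.6] w [-40.7  32.2] z [202.4 248.9 259.6]
[[524.0, 28.0, 268.0], [533.0, 27.0, 268.0], [539.0, 32.0, 263.0], [547.0, 31.0, 266.0], [554.0, 34.0, 259.0], [561.0, 36.0, 261.0]
[... 1507 characters left out ...]
.2]
[[520.0, 26.0, 269.0], [527.0, 26.0, 269.0], [534.0, 24.0, 271.0], [541.0, 26.0, 261.0], [548.0, 26.0, 264.0], [557.0, 30.0, 262.0], [563.0, 29.0, 260.0], [570.0, 29.0, 255.0], [579.0, 32.0, 258.0], [586.0, 31.0, 257.0], [594.0, 33.0, 253.0], [601.0, 32.0, 251.0], [602.0, 30.0, 258.0], [603.0, 37.0, 261.0], [605.0, 37.0, 261.0], [611.0, 34.0, 252.0], [619.0, 34.0, 250.0], [627.0, 36.0, 254.0], [633.0, 34.0, 256.0], [641.0, 34.0, 252.0], [646.0, 129.0, 208.0], [647.0, 132.0, 258.0], [647.0, 133.0, 212.0], [649.0, 36.0, 258.0], [651.0, 65.0, 241.0], [653.0, 33.0, 248.0]]
side base 4866 c [671.3 -62. ] dir [ 0.052 -0.999] ends [661.1 135.9] [ 679.4 -219.1] w [-58.5  68.8] z [ 4.7  9.9 13.9]
```

```bash
cat >> h.py <<'E'
from scipy.spatial.transform import Rotation as R
def delta(target,ydir):
    """target TCP mm, ydir: yaw angle of tool y axis in world (tool pointing down) -> translation/rotation in tool axes"""
    o=ctrl.get_obs(); Rc=R.from_quat(o['ee_rot']).as_matrix()
    y=np.array([np.cos(ydir),np.sin(ydir),0]); z=np.array([0,0,-1.]); Rt=np.stack([np.cross(y,z),y,z],1)
    if (Rc.T@Rt)[1,1]<0: Rt[:,:2]*=-1
    print('tcp',np.round(o['tcp_pos'],1),'clock',o['clock'],'d',np.round(Rc.T@(np.array(target)-o['tcp_pos']),1),'rot',np.round(R.from_matrix(Rc.T@Rt).as_rotvec(),3),'f',np.round(o['wrist_force'],1))
E
python3 - <<'E'
from h import *
o=ctrl.get_obs(); print(np.round(R.from_quat(o['ee_rot']).as_matrix(),3).tolist())
c=calibration('wrist'); M=c['cam_to_world']; T=np.eye(4); T[:3,:3]=R.from_quat(o['ee_rot']).as_matrix(); T[:3,3]=o['tcp_pos']
print(np.round(np.linalg.inv(T)@M,3).tolist(),c['fx'],c['k1'])
delta([435,268,300],0.0)
E
```

```text
[[-0.935, 0.354, -0.0], [0.354, 0.935, 0.0], [0.0, 0.0, -1.0]]
[[-0.001, -0.96, -0.28, 71.003], [1.0, -0.001, -0.0, 0.872], [-0.0, -0.28, 0.96, -69.637], [0.0, 0.0, 0.0, 1.0]] 371.8742007128105 -0.05464476327278725
tcp [203.5 537.8 303.9] clock 1.2 d [-312.  -170.4    3.9] rot [-0.    -0.     1.209] f [ 0.1 -0.5  0.3]
```

Units first: shifts go in shares of 62.5 mm and turns go in shares of pi rad. So -52 mm is -0.832, -28.4 mm is -0.4544.

```bash
echo '[{"jaw":85,"x":-0.832,"y":-0.4544},{"jaw":85,"x":-0.832,"y":-0.4544},{"jaw":85,"x":-0.832,"y":-0.4544},{"jaw":85,"x":-0.832,"y":-0.4544},{"jaw":85,"x":-0.832,"y":-0.4544},{"jaw":85,"x":-0.832,"y":-0.4544}]' | python3 -m crank 60; echo '[{"jaw":85,"wz":0.0551},{"jaw":85,"wz":0.0551},{"jaw":85,"wz":0.0551},{"jaw":85,"wz":0.0551},{"jaw":85,"wz":0.0551},{"jaw":85,"wz":0.0551},{"jaw":85,"wz":0.0551},{"jaw":85}]' | python3 -m crank; python3 - <<'E'
from h import *
delta([435,268,300],0.0)
c=calibration('wrist'); im,d=read_camera('wrist'); cv2.imwrite('pics/w1.png',im[:,:,::-1]); W=cloud(c,d)
np.savez('w1.npz',im=im,d=d)
m=(W[...,2]>105)&(W[...,2]<150)&(abs(W[...,0]-435)<40)
P=W[m]; print(len(P), np.percentile(P,[2,50,98],axis=0).round(1).tolist())
t=P[P[:,2]>np.median(P[:,2])-4]; c0=t.mean(0); u,s,vt=np.linalg.svd(t[:,:2]-c0[:2],full_matrices=False); print(c0,vt[0],np.percentile((t[:,:2]-c0[:2])@vt.T,[1,99],axis=0))
m=(W[...,2]>6)&(W[...,2]<16)&(abs(W[...,0]-435)<60)&(W[...,1]<300); print('foot',np.percentile(W[m],[2,50,98],axis=0).round(1).tolist())
E
```

```text
clock: 1.95
tcp_pos: [436.1, 266.4, 304.2]
ee_rot: [0.18, 0.984, 0.0, 0.0]
wrist_force: [0.4, 1.5, -0.1]
opening: 85.2
grasp_force: 0.0
clock: 2.95
tcp_pos: [435.0, 268.0, 303.9]
ee_rot: [0.707, 0.707, 0.0, 0.0]
wrist_force: [0.0, -0.0, -0.2]
opening: 85.4
grasp_force: 0.0
tcp [435.  268.  303.9] clock 2.95 d [ 0.  -0.   3.9] rot [ 0.  0. -0.] f [ 0.  -0.  -0.2]
2549 [[428.8, 199.8, 131.3], [434.1, 280.0, 132.6], [439.1, 343.7, 134.0]]
[433.95856325 277.0484979  132.64097109] [ 0.03193721 -0.99948988] [[-67.62797144  -3.91884346]
 [ 79.28414476   3.91234406]]
foot [[407.9, 193.4, 9.0], [441.5, 233.9, 10.8], [462.4, 270.6, 13.3]]
```

View pics/w1.png

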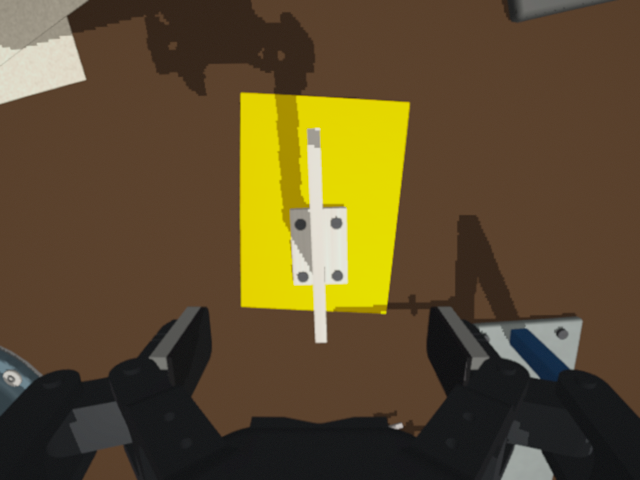

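The wrist view shows the bar upright at column ~317, rows 128–343, with the leg and foot at the lower (−y) end. The bracket origin comes out at about (434, 271), yaw 0.032, top z 133, which agrees with the known sizes. Before grasping, I'll look at the peg with the same camera.

To row units: -47.6 mm is -0.7616, -46 mm is -0.736.

```bash
echo '[{"jaw":85,"z":-0.736},{"jaw":85,"z":-0.736},{"jaw":85,"x":-0.7616,"y":0.4},{"jaw":85,"x":-0.7616,"y":0.4},{"jaw":85,"x":-0.7616,"y":0.4},{"jaw":85,"x":-0.7616,"y":0.4},{"jaw":85,"x":-0.7616,"y":0.4},{"jaw":85}]' | python3 -m crank;  python3 - <<'E'
from h import *
delta([560,30,390],0.0)
c=calibration('wrist'); im,d=read_camera('wrist'); cv2.imwrite('pics/w2.png',im[:,:,::-1]); W=cloud(c,d)
np.savez('w2.npz',im=im,d=d,M=c['cam_to_world'])
print(nets.recognise('wrist','peg_root')[:2])
r,g,b=[im[...,i].astype(int) for i in range(3)]
bl=(b>r+50)&(W[...,2]>250)&(W[...,2]<275); P=W[bl]; print('bar',len(P),np.percentile(P,[2,50,98],axis=0).round(1).tolist()); c0=P.mean(0); print(np.linalg.svd(P[:,:2]-c0[:2],full_matrices=False)[2][0])
m=(W[...,2]>235)&(W[...,2]<285)&(W[...,0]>500)&(W[...,0]<650)&(W[...,1]>0)&(W[...,1]<80)&~(b>r+40)
for x in range(510,655,6):
    q=W[m&(abs(W[...,0]-x)<3)]
    if len(q)>3: print(x,len(q),'y',np.round(np.percentile(q[:,1],[3,50,97]),1),'z',np.round(np.percentile(q[:,2],[50,95]),1))
E
```

```text
clock: 4.0
tcp_pos: [560.6, 26.4, 395.3]
ee_rot: [0.708, 0.706, -0.0, -0.0]
wrist_force: [0.3, 1.1, 0.6]
opening: 85.3
grasp_force: 0.0
tcp [560.6  26.4 395.3] clock 4.0 d [ 3.6 -0.6  5.3] rot [-0.001  0.001 -0.004] f [0.3 1.1 0.6]
[{'uv': [426.8, 213.7], 'confidence': 0.79}]
bar 10711 [[648.8, -19.7, 251.4], [659.9, 70.3, 259.2], [673.3, 134.6, 260.7]]
[ 0.06647614 -0.99778801]
522 55 y [27.4 30.8 33.5] z [269.1 270.3]
528 154 y [26.9 31.2 34.1] z [269.  270.6]
534 155 y [27.6 31.9 35. ] z [267.7 269.1]
540 151 y [28.1 32.5 35.6] z [266.5 268.1]
546 151 y [29.2 33.4 36.4] z [265.1 266.8]
552 154 y [29.7 34.3 37.2] z [263.8 265.4]
558 140 y [30.6 35.  37.9] z [262.5 263.9]
564 153 y [31.3 35.7 38.6] z [261.2 263. ]
570 138 y [32.3 36.5 39.4] z [260.  261.4]
576 138 y [32.9 37.2 40.1] z [258.6 260.5]
582 144 y [33.7 38.  40.8] z [257.6 259.1]
588 135 y [34.4 38.7 41.6] z [256.2 257.7]
594 134 y [35.  39.4 42.4] z [254.9 256.5]
600 215 y [36.3 42.1 49.7] z [253.4 258. ]
606 365 y [30.5 40.4 50.5] z [258.6 261. ]
612 122 y [36.9 41.1 43.9] z [252.9 254.3]
618 133 y [37.3 41.4 44.3] z [252.9 254.1]
624 137 y [37.2 41.5 44.7] z [252.7 254.1]
630 124 y [37.9 42.  44.9] z [252.8 254.1]
636 139 y [37.9 42.5 45.4] z [252.6 254.3]
642 131 y [38.5 42.7 45.7] z [252.7 254.1]
648 298 y [35.2 44.  49.9] z [253.7 257.6]
```

View pics/w2.png

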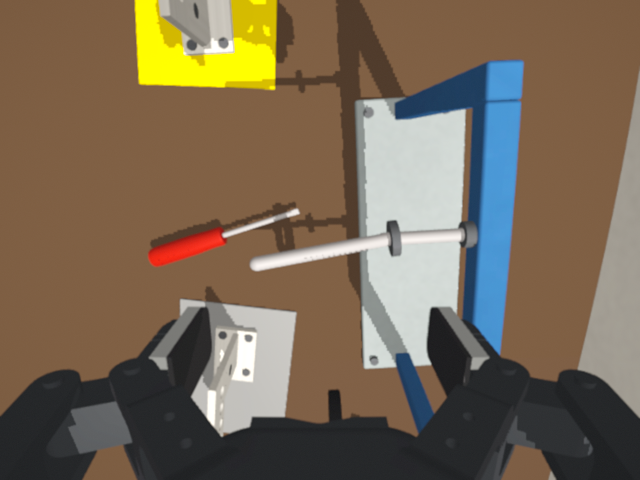

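Peg picture: empty peg from tip (257,264) to collar (394,238), with a straight stub behind it up to the bar. Depth gives the peg axis as y ≈ 38.7+0.124(x−594) and z ≈ 252.4−0.214(x−594). The tip is at x ≈ 519 and the collar face at x ≈ 601. Now back to the bracket for the grasp.

To row units: 50 mm is 0.8, 49.4 mm is 0.7904, -0.032 rad / 3.1416 = -0.0102.

```bash
echo '[{"jaw":85,"x":0.7904,"y":-0.4032},{"jaw":85,"x":0.7904,"y":-0.4032},{"jaw":85,"x":0.7904,"y":-0.4032},{"jaw":85,"x":0.7904,"y":-0.4032},{"jaw":85,"x":0.7904,"y":-0.4032,"wz":-0.0102},{"jaw":85,"z":0.8},{"jaw":85,"z":0.8},{"jaw":85}]' | python3 -m crank; python3 - <<'E'
from h import *
delta([433.9,277.2,169],0.032)
E
```

```text
clock: 5.1
tcp_pos: [430.6, 277.4, 292.4]
ee_rot: [0.695, 0.719, -0.004, -0.002]
wrist_force: [-0.3, -0.1, 0.9]
opening: 84.8
grasp_force: 0.0
tcp [430.6 277.4 292.4] clock 5.1 d [ -0.    4.3 123.4] rot [-0.008  0.002  0.002] f [-0.3 -0.1  0.9]
```

```bash
echo '[{"jaw":60},{"jaw":60}]' | python3 -m crank; python3 - <<'E'
from h import *
delta([433.9,277.2,169],0.032)
E
```

```text
clock: 5.35
tcp_pos: [435.1, 277.5, 298.7]
ee_rot: [0.696, 0.718, 0.002, 0.001]
wrist_force: [0.2, -0.2, -0.2]
opening: 60.0
grasp_force: 0.0
tcp [435.1 277.5 298.7] clock 5.35 d [ -0.5  -1.8 129.7] rot [ 0.004 -0.001 -0.002] f [ 0.2 -0.2 -0.2]
```

To row units: 40 mm is 0.64, 30 mm is 0.48.

```bash
echo '[{"jaw":50,"y":-0.008,"z":0.64},{"jaw":50,"z":0.64},{"jaw":50,"z":0.48},{"jaw":50,"z":0.304},{"jaw":50},{"jaw":50},{"jaw":50}]' | python3 -m crank 80; python3 - <<'E'
from h import *
delta([433.9,277.2,169],0.032)
E
```

```text
clock: 6.22
tcp_pos: [434.5, 277.3, 168.5]
ee_rot: [0.696, 0.718, 0.001, 0.001]
wrist_force: [-0.6, 0.2, 0.3]
opening: 49.9
grasp_force: 0.0
tcp [434.5 277.3 168.5] clock 6.225 d [-0.1 -0.6 -0.5] rot [ 0.003 -0.001 -0.002] f [-0.6  0.2  0.3]
```

To row units: -50 mm is -0.8, -47 mm is -0.752.

```bash
echo '[{"jaw":0},{"jaw":0},{"jaw":0},{"jaw":0},{"jaw":0},{"jaw":0}]' | python3 -m crank 80; echo '[{"jaw":0,"z":-0.32},{"jaw":0,"z":-0.8},{"jaw":0,"z":-0.8},{"jaw":0,"z":-0.752},{"jaw":0},{"jaw":0},{"jaw":0},{"jaw":0}]' | python3 -m crank; python3 - <<'E'
from h import *
c=calibration('wrist'); delta([434,277.2,169],0.032)
im,d=read_camera('wrist'); cv2.imwrite('pics/w3.png',im[:,:,::-1]); W=cloud(c,d); o=ctrl.get_obs(); print(o['ft_torque'],o['opening'])
z0=o['tcp_pos'][2]-168.5+133
m=(abs(W[...,2]-z0)<12)&(abs(W[...,0]-434)<25)&(W[...,1]>285)&(W[...,1]<370); P=W[m]
for y in range(290,352,8):
    q=P[abs(P[:,1]-y)<4]
    if len(q)>3: print(y,np.round(np.percentile(q[:,0],[3,50,97]),1),np.round(np.percentile(q[:,2],[50,90])-z0,1))
print(P[:,1].max())
E
```

```text
clock: 6.98
tcp_pos: [433.8, 277.2, 167.3]
ee_rot: [0.696, 0.718, 0.0, 0.0]
wrist_force: [-0.4, 2.5, 4.1]
opening: 7.0
grasp_force: 78.5
clock: 7.98
tcp_pos: [433.0, 276.7, 332.2]
ee_rot: [0.696, 0.718, -0.001, -0.001]
wrist_force: [-0.4, 0.7, -3.7]
opening: 6.9
grasp_force: 78.4
tcp [433.  276.7 332.2] clock 7.975 d [  0.6   1.5 163.2] rot [-0.003  0.001 -0.002] f [-0.4  0.7 -3.7]
[ 0.11753    -0.0733519  -0.10112882] 6.785518981933299
290 [417.2 433.3 449.8] [ 3.3 10.5]
298 [429.  432.9 436.6] [0.4 1.1]
306 [428.8 432.5 436.2] [0.4 1.1]
314 [428.4 432.2 436. ] [0.4 1.2]
322 [428.3 432.2 435.9] [0.4 1.2]
330 [428.1 431.9 435.6] [0.5 1.2]
338 [427.8 431.6 435.3] [0.4 1.2]
346 [427.6 431.4 435.2] [0.4 1.1]
345.2803513548868
```

To row units: -6 mm is -0.096, -0.058 rad / 3.1416 = -0.0185.

```bash
echo '[{"jaw":0,"wz":-0.0185},{"jaw":0,"z":-0.096}]' | python3 -m crank; python3 - <<'E'
from h import *
delta([497,57.5,338],0.09)
E
```

```text
clock: 8.28
tcp_pos: [433.2, 276.8, 339.1]
ee_rot: [0.675, 0.737, -0.001, -0.0]
wrist_force: [0.2, -0.1, -3.1]
opening: 7.2
grasp_force: 78.3
tcp [433.2 276.8 339.1] clock 8.275 d [-224.1   44.4    1.1] rot [-0.002  0.001 -0.002] f [ 0.2 -0.1 -3.1]
```

To row units: -45 mm is -0.72, -35 mm is -0.56.

```bash
echo '[{"jaw":0,"x":-0.48,"y":0.096},{"jaw":0,"x":-0.72,"y":0.144},{"jaw":0,"x":-0.72,"y":0.144},{"jaw":0,"x":-0.72,"y":0.144},{"jaw":0,"x":-0.56,"y":0.112},{"jaw":0,"x":-0.384,"y":0.0704},{"jaw":0},{"jaw":0}]' | python3 -m crank; echo '[{"jaw":0},{"jaw":0}]' | python3 -m crank; python3 - <<'E'
from h import *
delta([497,57.5,338],0.09)
for n in ['scene','side']:
    im,d=read_camera(n); np.savez(n+'4.npz',im=im,d=d)
    u,v=(367,215) if n=='scene' else (302,185)
    a=im[v-60:v+60,u-80:u+80]; cv2.imwrite(f'pics/{n}4.png',cv2.resize(a,None,fx=5,fy=5,interpolation=cv2.INTER_CUBIC)[:,:,::-1])
E
```

```text
clock: 9.28
tcp_pos: [497.3, 58.2, 339.9]
ee_rot: [0.676, 0.737, 0.0, -0.0]
wrist_force: [-0.0, 0.1, -3.5]
opening: 6.9
grasp_force: 78.4
clock: 9.52
tcp_pos: [497.3, 58.5, 339.9]
ee_rot: [0.675, 0.738, 0.0, -0.0]
wrist_force: [0.6, 0.5, -3.5]
opening: 7.2
grasp_force: 78.4
tcp [497.3  58.5 339.9] clock 9.525 d [-1.  -0.3  1.9] rot [ 0.    -0.    -0.001] f [ 0.6  0.5 -3.5]
```

View pics/scene4.png

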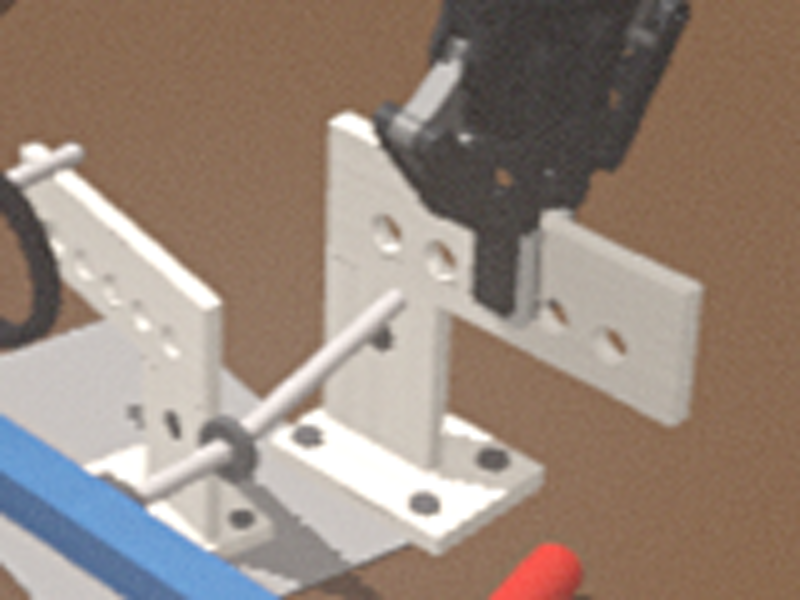

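In the crop the peg tip is at (393,303), pointing along its axis at the second hole from the leg end (440,258), which is the hole I want. Starting the insertion along the measured axis, with small steps.

To row units: 6 mm is 0.096, 4 mm is 0.064.

```bash
echo '[{"jaw":0,"x":-0.016,"z":0.024},{"jaw":0,"x":0.0032,"y":0.096,"z":0.0208},{"jaw":0,"x":0.0032,"y":0.096,"z":0.0208},{"jaw":0,"x":0.0016,"y":0.064,"z":0.0128},{"jaw":0}]' | python3 -m crank; python3 - <<'E'
from h import *
o=ctrl.get_obs(); hx=o['tcp_pos'][0]+3
delta([hx-3,38.7+.1242*(hx-594)+29.9,252.4-.2136*(hx-594)+66.5],.09); print(hx,o['ft_torque'])
E
```

```text
clock: 10.25
tcp_pos: [513.7, 58.6, 334.8]
ee_rot: [0.675, 0.738, -0.0, -0.0]
wrist_force: [0.4, -0.1, -3.3]
opening: 6.9
grasp_force: 78.4
tcp [513.7  58.6 334.8] clock 10.25 d [ 0.4  0.  -0.7] rot [-0.    -0.    -0.002] f [ 0.4 -0.1 -3.3]
516.6850673049087 [0.0813008  0.01440845 0.01019131]
```

To row units: 4 mm is 0.064, 3 mm is 0.048.

```bash
echo '[{"jaw":0,"x":0.0048,"y":0.048,"z":0.0032},{"jaw":0,"x":0.0048,"y":0.048,"z":0.0032},{"jaw":0,"x":0.0016,"y":0.064,"z":0.0136},{"jaw":0}]' | python3 -m crank; python3 - <<'E'
from h import *
o=ctrl.get_obs(); hx=o['tcp_pos'][0]+3
delta([hx-3,38.7+.1242*(hx-594)+29.9,252.4-.2136*(hx-594)+66.5],.09); print(hx,o['ft_torque'])
im,d=read_camera('scene')
u,v=(367,215)
a=im[v-60:v+60,u-80:u+80]; cv2.imwrite(f'pics/scene5.png',cv2.resize(a,None,fx=5,fy=5,interpolation=cv2.INTER_CUBIC)[:,:,::-1])
E
```

```text
clock: 10.75
tcp_pos: [523.6, 60.2, 333.7]
ee_rot: [0.675, 0.738, -0.0, -0.0]
wrist_force: [-0.2, 0.1, -2.9]
opening: 7.3
grasp_force: 78.4
tcp [523.6  60.2 333.7] clock 10.75 d [-0.  -0.   0.4] rot [-0.     0.    -0.002] f [-0.2  0.1 -2.9]
526.5504560986037 [ 0.09227494  0.01327904 -0.03460918]
```

View pics/scene5.png

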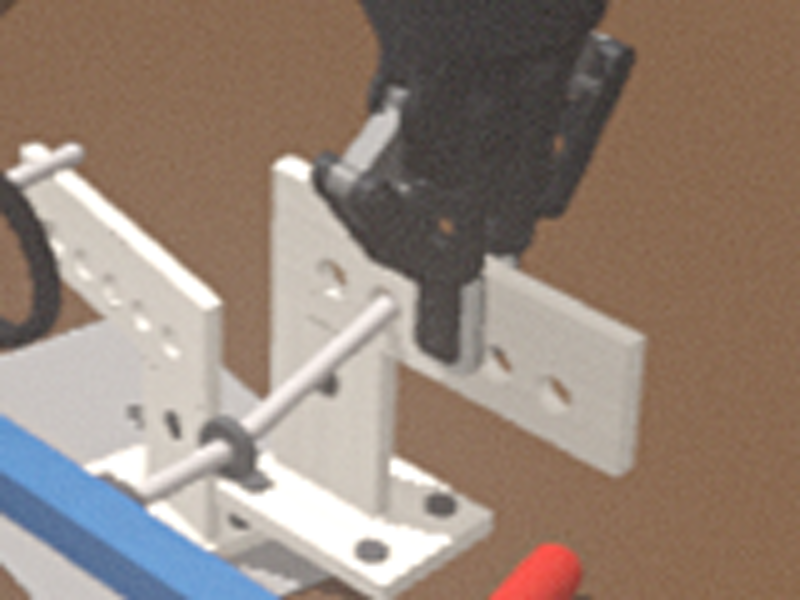

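The peg tip is in the hole at (385,305), with no force beyond the bracket's weight. I'll slide on along the axis.

To row units: 5 mm is 0.08, 1.2 mm is 0.0192.

```bash
echo '[{"jaw":0,"x":0.0027,"y":0.08,"z":0.0192},{"jaw":0,"x":0.0027,"y":0.08,"z":0.0176},{"jaw":0,"x":0.0027,"y":0.08,"z":0.0171},{"jaw":0,"x":0.0027,"y":0.08,"z":0.0171},{"jaw":0}]' | python3 -m crank; python3 - <<'E'
from h import *
o=ctrl.get_obs(); hx=o['tcp_pos'][0]+3
delta([hx-3,38.7+.1242*(hx-594)+29.9,252.4-.2136*(hx-594)+66.5],.09); print(hx,o['ft_torque'])
E
```

```text
clock: 11.42
tcp_pos: [543.5, 62.7, 329.1]
ee_rot: [0.675, 0.738, -0.0, -0.0]
wrist_force: [0.4, 0.4, -3.3]
opening: 6.9
grasp_force: 78.4
tcp [543.5  62.7 329.1] clock 11.425 d [0. 0. 0.] rot [-0.    -0.    -0.002] f [ 0.4  0.4 -3.3]
546.4649998374185 [ 0.11349374 -0.01912454 -0.0074252 ]
```

To row units: 5 mm is 0.08, 1.07 mm is 0.0171.

```bash
echo '[{"jaw":0,"x":0.0027,"y":0.08,"z":0.0171},{"jaw":0,"x":0.0027,"y":0.08,"z":0.0171},{"jaw":0,"x":0.0027,"y":0.08,"z":0.0171},{"jaw":0,"x":0.0027,"y":0.08,"z":0.0171},{"jaw":0}]' | python3 -m crank;echo '[{"jaw":0,"x":0.0027,"y":0.08,"z":0.0171},{"jaw":0,"x":0.0027,"y":0.08,"z":0.0171},{"jaw":0,"x":0.0027,"y":0.08,"z":0.0171},{"jaw":0,"x":0.0016,"y":0.048,"z":0.0102},{"jaw":0}]' | python3 -m crank; python3 - <<'E'
from h import *
o=ctrl.get_obs(); hx=o['tcp_pos'][0]+3
delta([hx-3,38.7+.1242*(hx-594)+29.9,252.4-.2136*(hx-594)+66.5],.09); print(hx,o['ft_torque'])
E
```

```text
clock: 12.05
tcp_pos: [563.3, 65.1, 324.8]
ee_rot: [0.675, 0.738, -0.0, -0.0]
wrist_force: [-1.2, -0.3, -2.9]
opening: 7.4
grasp_force: 78.4
clock: 12.68
tcp_pos: [581.1, 67.3, 321.0]
ee_rot: [0.675, 0.738, -0.0, -0.0]
wrist_force: [-0.9, 0.3, -3.3]
opening: 7.2
grasp_force: 78.4
tcp [581.1  67.3 321. ] clock 12.675 d [ 0.  0. -0.] rot [-0.    -0.    -0.002] f [-0.9  0.3 -3.3]
584.0563697631409 [ 0.08907509 -0.00658633  0.04315114]
```

Still free. Now small steps until the collar is felt.

To row units: 3 mm is 0.048, 1 mm is 0.016.

```bash
echo '[{"jaw":0,"x":0.0016,"y":0.048,"z":0.0102},{"jaw":0,"x":0.0016,"y":0.048,"z":0.0102},{"jaw":0,"x":0.0005,"y":0.016,"z":0.0032},{"jaw":0,"x":0.0005,"y":0.016,"z":0.0032},{"jaw":0}]' | python3 -m crank;echo '[{"jaw":0,"x":0.0005,"y":0.016,"z":0.0032},{"jaw":0},{"jaw":0}]' | python3 -m crank; echo '[{"jaw":0,"x":0.0005,"y":0.016,"z":0.0032},{"jaw":0}]' | python3 -m crank
```

```text
clock: 13.3
tcp_pos: [588.9, 68.3, 319.5]
ee_rot: [0.675, 0.738, -0.0, -0.0]
wrist_force: [-0.7, 0.4, -2.9]
opening: 6.8
grasp_force: 78.4
clock: 13.68
tcp_pos: [589.8, 68.4, 319.3]
ee_rot: [0.675, 0.738, -0.0, -0.0]
wrist_force: [-0.1, 0.4, -2.7]
opening: 6.7
grasp_force: 78.4
clock: 13.92
tcp_pos: [590.9, 68.5, 319.1]
ee_rot: [0.675, 0.738, 0.0, 0.0]
wrist_force: [0.0, 0.8, -3.0]
opening: 7.1
grasp_force: 78.4
```

To row units: 1 mm is 0.016, 0.03 mm is 0.0005.

```bash
for i in 1; do echo '[{"jaw":0,"x":0.0005,"y":0.016,"z":0.0032},{"jaw":0}]' | python3 -m crank; done; echo '[{"jaw":0,"x":0.0003,"y":0.0112,"z":0.0024},{"jaw":0}]' | python3 -m crank ; echo '[{"jaw":0,"x":0.0003,"y":0.0112,"z":0.0024},{"jaw":0}]' | python3 -m crank
```

```text
clock: 14.18
tcp_pos: [591.9, 68.6, 318.9]
ee_rot: [0.675, 0.738, -0.0, -0.0]
wrist_force: [0.2, 0.3, -2.4]
opening: 7.2
grasp_force: 78.4
clock: 14.42
tcp_pos: [592.6, 68.7, 318.7]
ee_rot: [0.675, 0.738, 0.0, 0.0]
wrist_force: [-0.5, 0.0, -3.0]
opening: 7.0
grasp_force: 78.4
clock: 14.68
tcp_pos: [593.3, 68.8, 318.6]
ee_rot: [0.675, 0.738, 0.0, 0.0]
wrist_force: [-0.1, -0.3, -3.9]
opening: 7.6
grasp_force: 78.4
```

To row units: 0.7 mm is 0.0112, 0.15 mm is 0.0024.

```bash
echo '[{"jaw":0,"x":0.0003,"y":0.0112,"z":0.0024},{"jaw":0}]' | python3 -m crank;  echo '[{"jaw":0,"x":0.0003,"y":0.0112,"z":0.0024},{"jaw":0}]' | python3 -m crank ; python3 - <<'E'
from h import *
im,d=read_camera('side'); 
u,v=(345,185)
a=im[v-60:v+60,u-80:u+80]; cv2.imwrite(f'pics/side6.png',cv2.resize(a,None,fx=5,fy=5,interpolation=cv2.INTER_CUBIC)[:,:,::-1])
E
```

```text
clock: 14.92
tcp_pos: [594.0, 68.8, 318.4]
ee_rot: [0.675, 0.738, -0.0, -0.0]
wrist_force: [0.0, -0.5, -3.7]
opening: 6.9
grasp_force: 78.4
clock: 15.18
tcp_pos: [594.6, 68.9, 318.2]
ee_rot: [0.675, 0.738, -0.0, -0.0]
wrist_force: [-0.5, -0.0, -4.0]
opening: 7.6
grasp_force: 78.4
```

View pics/side6.png

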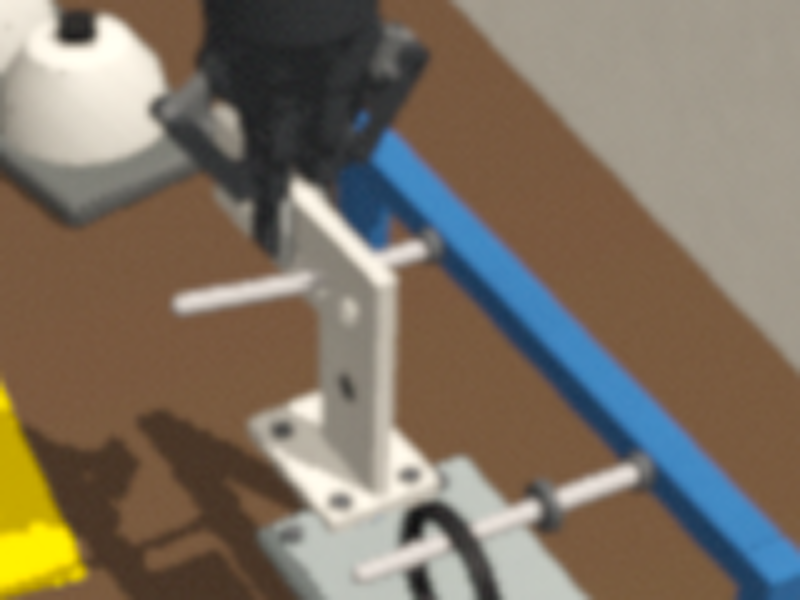

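The side crop shows the peg through the second hole from the leg end (320,285), with the collar hidden just behind the web. A few more small steps.

To row units: 0.6 mm is 0.0096, 0.1 mm is 0.0016.

```bash
echo '[{"jaw":0,"x":0.0003,"y":0.0096,"z":0.0016},{"jaw":0}]' | python3 -m crank ; echo '[{"jaw":0,"x":0.0003,"y":0.0096,"z":0.0016},{"jaw":0}]' | python3 -m crank;  echo '[{"jaw":0,"x":0.0003,"y":0.0096,"z":0.0016},{"jaw":0}]' | python3 -m crank
```

```text
clock: 15.48
tcp_pos: [595.3, 69.0, 318.2]
ee_rot: [0.675, 0.738, 0.0, 0.0]
wrist_force: [-0.2, -0.1, -4.1]
opening: 7.2
grasp_force: 78.4
clock: 15.72
tcp_pos: [595.8, 69.1, 318.1]
ee_rot: [0.675, 0.738, -0.0, -0.0]
wrist_force: [0.6, -0.2, -3.3]
opening: 7.5
grasp_force: 78.4
clock: 15.98
tcp_pos: [596.0, 69.1, 317.9]
ee_rot: [0.675, 0.738, -0.0, -0.0]
wrist_force: [-3.3, 0.2, -1.1]
opening: 7.2
grasp_force: 78.7
```

Collar contact at about 3 N. I'll ease back a touch and lower until the peg carries the bracket.

To row units: 0.7 mm is 0.0112, 0.6 mm is 0.0096.

```bash
echo '[{"jaw":0,"y":-0.0048,"z":0.0112},{"jaw":0,"z":0.0096},{"jaw":0}]' | python3 -m crank ; echo '[{"jaw":0,"z":0.008},{"jaw":0}]' | python3 -m crank;  echo '[{"jaw":0,"z":0.0064},{"jaw":0}]' | python3 -m crank
```

```text
clock: 16.35
tcp_pos: [596.0, 69.1, 316.5]
ee_rot: [0.675, 0.738, -0.0, -0.0]
wrist_force: [-3.3, 0.1, -1.8]
opening: 7.0
grasp_force: 78.6
clock: 16.6
tcp_pos: [596.0, 69.1, 316.1]
ee_rot: [0.675, 0.738, -0.0, -0.0]
wrist_force: [-3.7, 0.0, -1.0]
opening: 7.0
grasp_force: 78.6
clock: 16.85
tcp_pos: [596.0, 69.1, 315.8]
ee_rot: [0.675, 0.738, -0.0, -0.0]
wrist_force: [-4.7, -0.5, -1.7]
opening: 7.4
grasp_force: 78.7
```

To row units: -0.6 mm is -0.0096.

```bash
echo '[{"jaw":0,"y":-0.0096},{"jaw":0}]' | python3 -m crank ; echo '[{"jaw":0,"z":0.0064},{"jaw":0}]' | python3 -m crank;  echo '[{"jaw":0,"z":0.0064},{"jaw":0}]' | python3 -m crank
```

```text
clock: 17.1
tcp_pos: [595.8, 69.1, 315.7]
ee_rot: [0.675, 0.738, 0.0, 0.0]
wrist_force: [-0.8, 0.7, -3.5]
opening: 7.4
grasp_force: 78.5
clock: 17.35
tcp_pos: [595.8, 69.1, 315.5]
ee_rot: [0.675, 0.738, 0.0, 0.0]
wrist_force: [0.5, 0.7, -3.6]
opening: 7.0
grasp_force: 78.4
clock: 17.6
tcp_pos: [595.7, 69.1, 315.1]
ee_rot: [0.675, 0.738, 0.0, 0.0]
wrist_force: [1.7, -0.1, -2.7]
opening: 6.7
grasp_force: 78.4
```

To row units: 0.3 mm is 0.0048.

```bash
echo '[{"jaw":0,"z":0.0048},{"jaw":0}]' | python3 -m crank ; echo '[{"jaw":0,"z":0.0048},{"jaw":0}]' | python3 -m crank
```

```text
clock: 17.85
tcp_pos: [595.7, 69.0, 314.9]
ee_rot: [0.675, 0.738, 0.0, 0.0]
wrist_force: [0.4, -0.7, -1.8]
opening: 7.3
grasp_force: 78.5
clock: 18.1
tcp_pos: [595.7, 69.1, 314.7]
ee_rot: [0.675, 0.738, 0.0, 0.0]
wrist_force: [0.5, 0.1, -1.4]
opening: 7.0
grasp_force: 78.6
```

Units first: shifts go in shares of 62.5 mm and turns go in shares of pi rad. So 0.3 mm is 0.0048, 0.2 mm is 0.0032.

```bash
echo '[{"jaw":0,"z":0.0048},{"jaw":0,"z":0.0032},{"jaw":0}]' | python3 -m crank 20; echo '[{"jaw":12},{"jaw":16},{"jaw":24},{"jaw":34},{"jaw":34},{"jaw":34}]' | python3 -m crank ; python3 - <<'E'
from h import *
im,d=read_camera('scene'); np.savez('scene7.npz',im=im,d=d)
u,v=(335,240)
a=im[v-60:v+60,u-80:u+80]; cv2.imwrite(f'pics/scene7.png',cv2.resize(a,None,fx=5,fy=5,interpolation=cv2.INTER_CUBIC)[:,:,::-1])
E
```

```text
clock: 18.48
tcp_pos: [595.7, 69.1, 314.4]
ee_rot: [0.675, 0.738, 0.0, 0.0]
wrist_force: [-0.9, 0.1, 1.6]
opening: 7.2
grasp_force: 78.9
clock: 19.23
tcp_pos: [595.5, 69.1, 313.9]
ee_rot: [0.675, 0.738, -0.0, 0.0]
wrist_force: [-0.7, 0.3, -0.7]
opening: 33.7
grasp_force: 0.0
```

View pics/scene7.png

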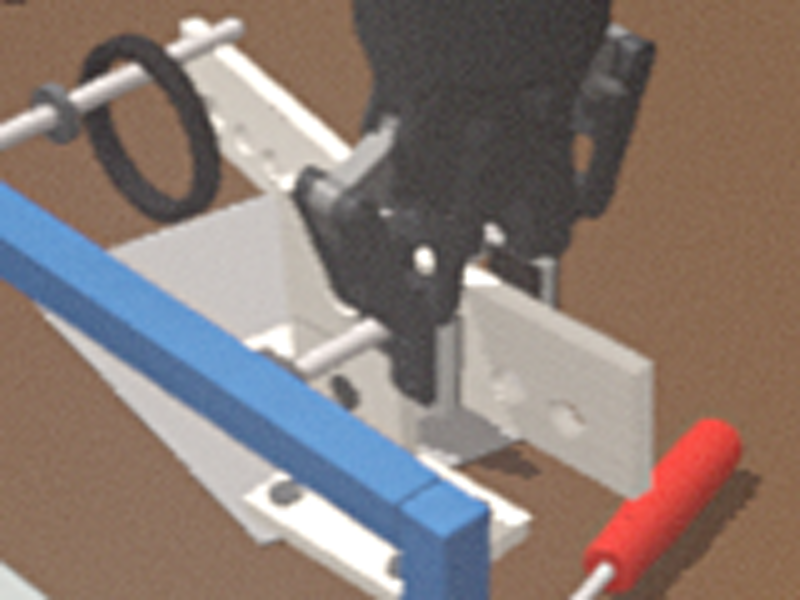

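The bracket hangs free between the open fingers at (430,330), with the ring and screwdriver undisturbed. Retracting straight up.

To row units: -40 mm is -0.64, -20 mm is -0.32.

```bash
echo '[{"jaw":34,"z":-0.16},{"jaw":34,"z":-0.32},{"jaw":34,"z":-0.64},{"jaw":34,"z":-0.64},{"jaw":34},{"jaw":34},{"jaw":34},{"jaw":34}]' | python3 -m crank; python3 - <<'E'
from h import *
c=calibration('wrist'); im,d=read_camera('wrist'); cv2.imwrite('pics/w8.png',im[:,:,::-1]); W=cloud(c,d)
r,g,b=[im[...,i].astype(int) for i in range(3)]
m=(W[...,2]>268)&(W[...,2]<292)&(W[...,0]>570)&(W[...,0]<640)&~(b>r+40)
for y in range(-20,150,12):
    q=W[m&(abs(W[...,1]-y)<6)]
    if len(q)>3: print(y,len(q),np.round(np.percentile(q[:,0],[3,50,97]),1),'z',np.round(np.percentile(q[:,2],[50,90]),1))
E
```

```text
clock: 20.27
tcp_pos: [595.3, 69.1, 422.7]
ee_rot: [0.675, 0.738, -0.001, -0.001]
wrist_force: [-0.1, -0.1, -0.4]
opening: 33.8
grasp_force: 0.0
-8 166 [600.2 604.1 608.4] z [279.6 280.4]
4 208 [599.3 603.5 607.4] z [279.5 280.3]
16 211 [598.2 602.1 606.3] z [279.4 280.3]
28 226 [596.8 601.  605.1] z [279.5 280.4]
40 241 [595.4 599.7 603.8] z [279.5 280.2]
52 253 [594.4 598.6 602.8] z [279.4 280.5]
64 255 [593.5 597.6 601.7] z [279.5 280.4]
76 270 [592.5 596.5 600.5] z [279.4 280.3]
88 275 [591.5 595.4 599.3] z [279.5 280.3]
100 303 [590.5 594.7 598.8] z [279.4 280.4]
112 318 [589.4 593.5 597.6] z [279.3 280.2]
124 342 [587.9 592.3 596.5] z [279.4 280.3]
136 225 [587.1 591.4 595.6] z [279.4 280.3]
```

View pics/w8.png

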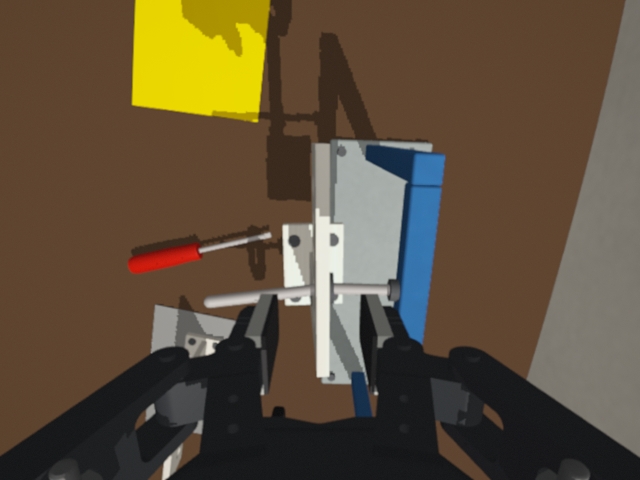

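The wrist view shows the bar level (top z 279.5 at both ends) and the web right at the collar (~(330,285)). The gripper is clear and nothing else has moved. Handing in.

```bash
python3 -c "
from h import *
print(close_job())"
```

```text
the job is handed in; nothing more can be done
None
```

The yellow-mat bracket hangs level on the bent peg by the hole 24 mm from the bar's middle on the leg's side, web against the collar, released and the gripper clear; the job is handed in, but the hand-in call returned no verdict.

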